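# Put the rechargeable cells back into the battery caddy

## Robot

A 6-joint arm with a two-finger parallel gripper is mounted at the origin on the work surface. World frame = base frame: x ahead of the robot, y to its left, z up, the work surface at z = 0. Lengths are in m, angles in rad, forces in N, time in s.
With the tool pointing down it reaches from about 0.25 to 0.775 m from the base axis. Payload 4 kg.
Tool frame: the origin (TCP) lies at the centre of the arm's flange, where the gripper is bolted on; the fingertips stand 199 mm ahead of it and the grasp point (between the pads) lies 180 mm ahead of it; z points along the fingers, y is the line along which they close (so a half turn about z gives the same grasp; the last joint's range is limited). The gripper opens to 94 mm and grips with 3 to 60 N. Pads are 16 mm wide; open, the fingers measure 119 mm over their backs; the gripper's body (75 mm by 177 mm) begins 78 mm behind the grasp point.
Start: joints at [-1.246, 0.087, 1.371, -0, 1.684, -0.103], TCP at [0.228, -0.5, 0.405] pointing down, gripper open.
Joint ranges: [-3.1, 3.1], [-0.76, 2.03], [0.27, 2.55], [-1.08, 4.22], [0.17, 2.65], [-2.57, 2.57]. Speed limits (rad/s): [2.79, 2.79, 3.14, 3.14, 3.14, 3.14].

## Interface

Orientations are given as [roll, pitch, yaw] about the fixed x, y, z axes, in that order (R = Rz(yaw) Ry(pitch) Rx(roll)).
In Python, from bench import robot, eyes, models gives the robot as it stands.
- The arm moves only by the tool step_arm, never from a script. Its argument "commands" is a list that holds one entry, the list of rows, each a list of 7 numbers: the shift along the tool's x, y, z in mm, then the turn, a rotation vector about the tool's x, y, z in rad, then the finger opening in mm, from 0 to 94. In form: [[[tx, ty, tz, wx, wy, wz, gripper], ...]]. A call has 1 to 20 rows; each row shifts and turns the commanded pose from where the row before left it, along the tool's axes as they then stand; what a row does not reach is not made up. A row lasts 1/8 s, in which the tool goes at most 62.5 mm and 10.7 degrees, less where a joint would pass 70% of its speed; a pose out of reach is approached as far as the arm can. A call is refused whole if a number of a shift passes 62.5 or a number of a turn 0.188, either way. A call with a gripper value outside its range is refused whole. The fingers move at their own pace and stop on an object; the grip force is fixed at half the most. Time passes only in rows, so rows that do not move let the fingers close. It gives the time, the measured TCP pose, the force, the opening and the grip force at its end, in the units of the state.
- robot.get_obs(): the state, without advancing time (a new reading comes with each control period).
- eyes.snapshot(name): name is "scene" or "top" or "wrist"; returns a dict with "color" (400x640x3 uint8, red, green, blue), "camera_matrix" (3x3 intrinsics, pixels), "D" ([k1, k2, p1, p2, k3] as OpenCV has them; the pictures are not rectified), "eye" and "rotation" of the camera in the world; the wrist camera has in their place "tool_from_camera" (4x4, takes a point from camera to tool coordinates, whose origin is the TCP and whose axes are the flange's). Camera axes: x right, y up, looking along -z (the intrinsics and any distortion apply to the point x, -y, -z); pixel columns grow to the right and rows downward; lengths in m; the calibration is good to about 2 mm. A picture is of the moment at which its call begins: read the wrist's pose just before it. There is no depth.
- robot.close_job(): hands the job in; it is judged then, once.
Trained networks look in a picture, given as the dict that the camera call returned (one of the last four; its "shot" number tells which), for a name from the list of things; names that differ only in an ending like _2 or _b are one class to them, and where a whole thing is asked for, a point or a joint stands for the part that bears it (a point fixed in the world has none). Each returns a list of dicts, best first, with "confidence" (0 to 1); they miss things now and then, are a little off and sometimes report something else, mostly with a low value. They report only what shows in the picture. A call takes as long as a camera call. They do not tell look-alikes from the thing itself.
- models.masks_of(picture, query): "mask" (400x640 bool, what is visible of it) and "xy" ([column, row] in pixels, amid what is visible of it).
- models.tip_of(picture, query): "xy" ([column, row] in pixels: a listed point, or the origin of a listed thing).
The state is a dict: "time": time; "joint_positions": joint angles; "qvel": joint speeds; "joint_torque": joint torques, N m; "tool_pos": TCP position; "ee_rot": TCP orientation; "wrist_force": force on the tool from outside, world axes, zero at the start; "wrist_torque": the same for the moment, N m; "width": finger opening in m; "finger_force": force on a finger pad.
Only numpy, scipy, OpenCV 4.12 (cv2) and the standard library are available. Lean on these libraries where they do the work, as an engineer would, in place of code of your own. Each camera call takes 0.05 s, during which the arm holds its last target. There are 200 camera calls.

## Task

The workshop is over: put the four green-and-white rechargeable cells back into the battery caddy, each standing upright, terminals up, on the floor of the well made for its size. Set them down gently rather than dropping them in, and leave the two black-and-copper alkaline look-alikes standing untouched where they are.

Things in the scene. Friction and masses are not known exactly. Their poses are not given: they have to be found in the camera images.
- cell_d: Rechargeable D-size cell: dark green sleeve, white band round the upper third, green top face with a steel terminal; cylinder 33 mm in diameter, 61 mm tall, about 160 g. Stands upright on the mat; origin at the centre of its underside, z up towards the terminal end.
- cell_c: Rechargeable C-size cell: dark green sleeve, white band round the upper third, green top face with a steel terminal; cylinder 26 mm in diameter, 50 mm tall, about 80 g. Stands upright on the mat; origin at the centre of its underside, z up towards the terminal end.
- cell_aa: Rechargeable AA-size cell: dark green sleeve, white band round the upper third, green top face with a steel terminal; slim cylinder 14.5 mm in diameter, 50 mm tall, about 28 g. Stands upright on the mat; origin at the centre of its underside, z up towards the terminal end.
- cell_9v: Rechargeable 9-volt block: dark green sleeve, white upper third, green top face with two steel snap terminals; 26.5 mm (its x) by 17.5 mm (its y), 48.5 mm tall including 3 mm snap terminals on top, about 45 g. Stands upright on the mat; origin at the centre of its underside, z up towards the terminal end.
- alkaline_c: Throwaway alkaline C-size cell, the look-alike: black sleeve, copper-coloured upper third, black top face with a steel terminal; cylinder 26 mm in diameter, 50 mm tall. Stands upright on the mat; origin at the centre of its underside, z up towards the terminal end.
- alkaline_9v: Throwaway alkaline 9-volt block, the look-alike: black sleeve, copper-coloured upper third, black top face with two steel snap terminals; 26.5 mm (its x) by 17.5 mm (its y), 48.5 mm tall including 3 mm snap terminals on top. Stands upright on the mat; origin at the centre of its underside, z up towards the terminal end.
- well_d: Caddy's well for the D-size: round, 52 mm across, the widest of the four, 18 mm deep, black floor, in a fixed grey block 64 mm square. Origin: centre of block's underside, under the well's centre; z up, x, y along its sides; well floor 6 mm, rim 24 mm above it. Four such blocks, order varies, sit 2 by 2, 66 mm apart, in a white tray 146 mm square, rim 13 mm high.
- well_c: Caddy's well for the C-size: round, 42 mm across, the middle round one, 18 mm deep, black floor, in a fixed grey block 64 mm square. Origin: centre of block's underside, under the well's centre; z up, x, y along its sides; well floor 6 mm, rim 24 mm above it. It sits with the other three in the white tray.
- well_aa: Caddy's well for the AA-size: round, 30 mm across, the smallest, 18 mm deep, black floor, in a fixed grey block 64 mm square. Origin: centre of block's underside, under the well's centre; z up, x, y along its sides; well floor 6 mm, rim 24 mm above it. It sits with the other three in the white tray.
- well_9v: Caddy's well for the 9-volt block: a rectangle 44 mm (along its x) by 34 mm (along its y), 18 mm deep, black floor, in a fixed grey block 64 mm square. Origin: centre of block's underside, under the well's centre; z up, x, y along its sides; well floor 6 mm, rim 24 mm above it. It sits with the other three in the white tray.
Not all that is in view belongs to the job. Leave any pink look-alike of the alkaline_c alone. Leave any blue look-alike of the well_d alone.

How it is judged:
By the outcome, as a careful person would: the job done as asked, in the order asked, and still so for the second after the job is handed in, with the robot touching nothing.
It also fails if it takes over 112 s, if anything falls off the work surface, if the arm or the gripper's body presses on something with over 40 N, if the wrist force passes 120 N, or if a joint passes its speed limit or range.

## Working session

There is one attempt and no reset: what is moved stays moved. The work goes in short steps, Python scripts to look and compute and a tool call to move; the robot and the scene stay as the last step left them, time stands still between calls to the robot, and variables do not carry over. Pictures are saved under pics/ and viewed, at most 14 in all, crops included, and the job is handed in when it is done.

Besides the shell and the picture viewer there is one more tool, called after "Call:" in YAML: its name, and indented under it one key for each argument. step_arm: Moves the arm, as the interface text tells. Its arguments: {"type":"object","properties":{"commands":{"type":"array"}},"required":["commands"]}

```bash
mkdir -p pics; ls
cat > h.py <<'E'
import numpy as np, cv2
from scipy.spatial.transform import Rotation as R
from bench import robot, eyes, models
def cam(name):
    o=robot.get_obs(); p=eyes.snapshot(name)
    if name=="wrist":
        T=np.eye(4); T[:3,:3]=R.from_euler('xyz',o['ee_rot']).as_matrix(); T[:3,3]=o['tool_pos']
        C=T@np.array(p['tool_from_camera']); p['eye']=C[:3,3]; p['rotation']=C[:3,:3]
    return p
def save(p,f): cv2.imwrite('pics/'+f,p['color'][:,:,::-1])
def w(p,xy,z):
    u=cv2.undistortPoints(np.array([[xy]],float),np.array(p['camera_matrix'],float),np.array(p['D'],float))[0,0]
    d=np.array(p['rotation'])@np.array([u[0],-u[1],-1]); e=np.array(p['eye'])
    return e+d*(z-e[2])/d[2]
def px(p,X):
    c=np.array(p['rotation']).T@(np.array(X)-np.array(p['eye'])); c=c*[1,-1,-1]
    return cv2.projectPoints(c.reshape(1,1,3),np.zeros(3),np.zeros(3),np.array(p['camera_matrix'],float),np.array(p['D'],float))[0].ravel()
E
python3 - <<'E'
from h import *
print(robot.get_obs())
for n in("top","scene"):
    p=cam(n); save(p,n+'0.png'); print(n,p['eye'],np.round(p['rotation'],3).tolist())
    for q in ["cell_d","cell_c","cell_aa","cell_9v","alkaline_c","alkaline_9v","well_d","well_c","well_aa","well_9v"]:
        z=0 if q[0]!='w' else 0.0
        for r in models.tip_of(p,q)[:3]: print(q,round(r['confidence'],2),np.round(r['xy']),np.round(w(p,r['xy'],z),3))
E
```

```text
pics
{'time': 0.0, 'joint_positions': array([-1.24611874e+00,  8.79582366e-02,  1.37225953e+00, -3.78533138e-05,
        1.68360489e+00, -1.03126196e-01]), 'qvel': array([-5.68067107e-05, -4.24760278e-04,  7.60341374e-04,  1.71207843e-03,
        2.97511630e-04, -3.80504932e-04]), 'joint_torque': array([-1.26772062e-03, -3.40186429e+01, -3.02429581e+01,  7.17540015e-02,
        3.30685882e-02, -1.86021894e-04]), 'tool_pos': array([ 0.22812095, -0.50033397,  0.40349925]), 'ee_rot': array([-3.13937062e+00, -1.92141920e-04,  4.27799352e-01]), 'wrist_force': array([ 0.32719566,  0.28361481, -0.58733402]), 'wrist_torque': array([-0.01036746, -0.02400762, -0.02183897]), 'finger_force': 0.0, 'width': 0.09431244885865774}
top [ 0.35752649 -0.01780425  0.8609348 ] [0.186, -0.009, -1.595]Traceback (most recent call last):
  File "<stdin>", line 7, in <module>
  File "h.py", line 14, in w
    return e+d*(z-e[2])/d[2]
                        ~^^^
IndexError: invalid index to scalar variable.
```

```bash
sed -i "s/    return p$/    p['rotation']=np.array(p['rotation'],float)\n    if p['rotation'].ndim==1: p['rotation']=R.from_euler('xyz',p['rotation']).as_matrix()\n    return p/" h.py
python3 - <<'E'
from h import *
for n in("top","scene"):
    p=cam(n); save(p,n+'0.png'); print(n,p['eye'],np.round(p['rotation'],3).tolist())
    for q in ["cell_d","cell_c","cell_aa","cell_9v","alkaline_c","alkaline_9v","well_d","well_c","well_aa","well_9v"]:
        for r in models.tip_of(p,q)[:3]: print(q,round(r['confidence'],2),np.round(r['xy']),np.round(w(p,r['xy'],0),3))
E
```

```text
top [ 0.35752649 -0.01780425  0.8609348 ] [[-0.025, 0.982, -0.185], [-1.0, -0.023, 0.013], [0.009, 0.185, 0.983]]
cell_d 0.79 [345. 222.] [ 0.466 -0.094  0.   ]
cell_d 0.72 [337. 179.] [ 0.57 -0.08  0.  ]
cell_c 0.79 [345. 222.] [ 0.466 -0.094  0.   ]
cell_c 0.72 [337. 179.] [ 0.57 -0.08  0.  ]
cell_aa 0.65 [272. 142.] [0.667 0.076 0.   ]
cell_9v 0.42 [280. 187.] [0.553 0.056 0.   ]
alkaline_c 0.71 [269. 241.] [0.426 0.083 0.   ]
alkaline_c 0.45 [262. 211.] [0.497 0.099 0.   ]
alkaline_9v 0.62 [333. 138.] [ 0.671 -0.074  0.   ]
alkaline_9v 0.35 [445. 199.] [ 0.515 -0.336  0.   ]
well_d 0.9 [444. 224.] [ 0.455 -0.328  0.   ]
well_d 0.9 [437. 279.] [ 0.328 -0.303  0.   ]
well_d 0.88 [417. 195.] [ 0.527 -0.269  0.   ]
well_c 0.9 [444. 224.] [ 0.455 -0.328  0.   ]
well_c 0.9 [437. 279.] [ 0.328 -0.303  0.   ]
well_c 0.88 [417. 195.] [ 0.527 -0.269  0.   ]
well_aa 0.68 [411. 222.] [ 0.461 -0.251  0.   ]
well_9v 0.89 [445. 197.] [ 0.519 -0.338  0.   ]
well_9v 0.19 [271. 240.] [0.428 0.078 0.   ]
scene [0.97654627 0.13920247 0.69258107] [[-0.348, -0.752, 0.559], [0.937, -0.29, 0.193], [0.017, 0.591, 0.806]]
cell_d 0.52 [295. 174.] [ 0.462 -0.106  0.   ]
cell_c 0.52 [295. 174.] [ 0.462 -0.106  0.   ]
cell_aa 0.4 [336. 278.] [0.681 0.075 0.   ]
cell_9v 0.57 [341. 226.] [0.563 0.047 0.   ]
cell_9v 0.48 [241. 158.] [ 0.463 -0.251  0.   ]
alkaline_c 0.71 [371. 188.] [0.436 0.08  0.   ]
alkaline_c 0.61 [373. 213.] [0.504 0.103 0.   ]
alkaline_9v 0.64 [268. 250.] [ 0.674 -0.078  0.   ]
well_d 0.88 [250. 114.] [ 0.31  -0.306  0.   ]
well_d 0.81 [219. 142.] [ 0.434 -0.33   0.   ]
well_c 0.88 [250. 114.] [ 0.31  -0.306  0.   ]
well_c 0.81 [219. 142.] [ 0.434 -0.33   0.   ]
well_aa 0.86 [240. 157.] [ 0.462 -0.254  0.   ]
well_9v 0.85 [207. 164.] [ 0.512 -0.321  0.   ]
```

View pics/top0.png

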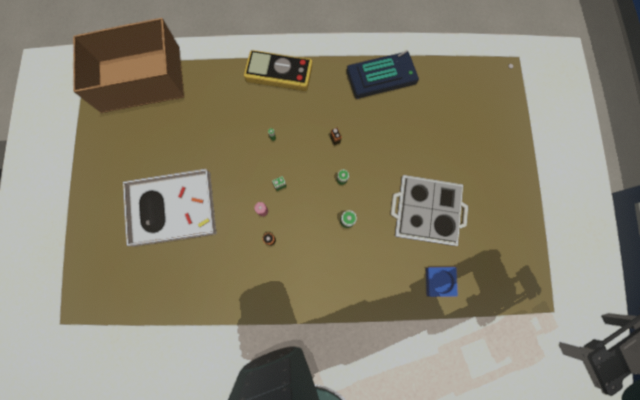

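View pics/scene0.png

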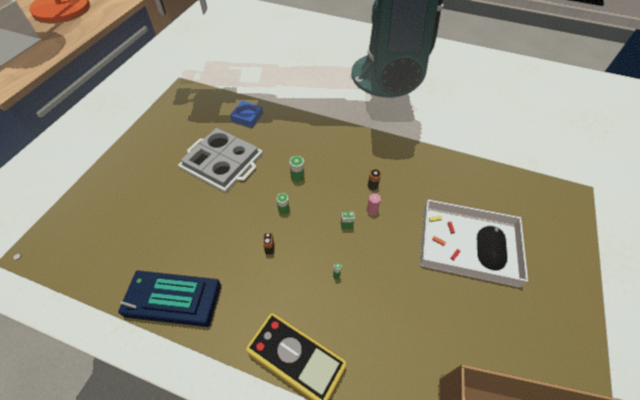

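Call:
step_arm:
  commands:
    - [[40,-9.5,0,0,0,0,60],[40,-9.5,0,0,0,0,60],[40,-9.5,0,0,0,0,60],[40,-9.5,0,0,0,0,60],[40,-9.5,0,0,0,0,60],[40,-9.5,0,0,0,0,60],[40,-9.5,0,0,0,0,60],[40,-9.5,0,0,0,0,60],[0,0,0,0,0,0.143,60],[0,0,0,0,0,0.143,60],[0,0,0,0,0,0.142,60],[0,0,0,0,0,0,60],[0,0,0,0,0,0,60]]

```text
time: 2.82
tool_pos: [0.4878, -0.2986, 0.4047]
ee_rot: [3.142, -0.0, 0.002]
wrist_force: [0.9, -0.4, 0.7]
width: 0.0602
finger_force: 0.0
```

Run:
```python
from h import *
p=cam("wrist"); save(p,'w1.png'); print(p['eye'],robot.get_obs()['tool_pos'],robot.get_obs()['ee_rot'])
for q in ["well_d","well_aa","well_9v"]:
    for r in models.tip_of(p,q)[:4]: print(q,round(r['confidence'],2),np.round(r['xy']),np.round(w(p,r['xy'],0.0),4))
```

```text
[ 0.57216323 -0.3001165   0.38516155] [ 0.48776238 -0.29856813  0.40468563] [3.14154471e+00 7.14141713e-06 1.25901391e-03]
well_d 0.96 [319. 284.] [ 0.328  -0.3058  0.    ]
well_d 0.94 [292. 155.] [ 0.5273 -0.2689  0.    ]
well_d 0.86 [329. 209.] [ 0.4513 -0.3196  0.    ]
well_aa 0.94 [284. 206.] [ 0.4559 -0.2554  0.    ]
well_9v 0.56 [342. 166.] [ 0.5122 -0.3364  0.    ]
```

View pics/w1.png

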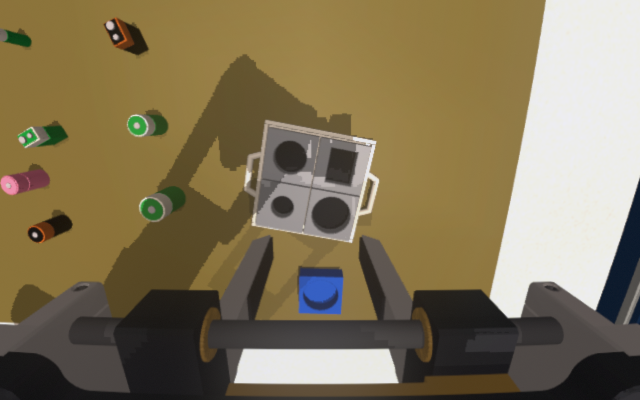

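```bash
cat > grid.py <<'E'
from h import *
def fit(W):
    L=np.array([[33,33],[-33,-33],[-33,33],[33,-33]])/1000.  # c, d, aa, 9v
    W=np.array(W)[:,:2]; c=W.mean(0); H=L.T@(W-c); a=np.arctan2(H[0,1]-H[1,0],H[0,0]+H[1,1])
    G=c+L@np.array([[np.cos(a),np.sin(a)],[-np.sin(a),np.cos(a)]])
    return c,a,G,np.linalg.norm(G-W,axis=1)
E
python3 - <<'E'
from grid import *
p=cam("wrist"); g=cv2.cvtColor(p['color'],cv2.COLOR_RGB2GRAY)
sub=p['color'][110:250,235:395]; cv2.imwrite('pics/w1c.png',cv2.resize(sub[:,:,::-1],None,fx=4.5,fy=4.2,interpolation=cv2.INTER_CUBIC))
m=(g<75).astype(np.uint8); n,l,s,cc=cv2.connectedComponentsWithStats(m)
for i in range(1,n):
    if s[i,4]>150 and 240<cc[i,0]<390 and 110<cc[i,1]<250: print(s[i],cc[i],[np.round(w(p,cc[i],z),4) for z in (0.006,0.024)])
c,a,G,e=fit([w(p,x,0) for x in [(292,155),(329,209),(284,206),(342,166)]]);print(c,a,G,e)
E
```

```text
[274 141  32  32 825] [289.68       156.60363636] [array([ 0.5261, -0.2661,  0.006 ]), array([ 0.5283, -0.2678,  0.024 ])]
[326 148  31  37 854] [340.47423888 165.66861827] [array([ 0.514 , -0.3345,  0.006 ]), array([ 0.5167, -0.3329,  0.024 ])]
[272 196  21  20 328] [282.0152439 205.875    ] [array([ 0.4572, -0.2536,  0.006 ]), array([ 0.4626, -0.2558,  0.024 ])]
[ 312  197   38   35 1013] [330.55182626 214.1846002 ] [array([ 0.4448, -0.3221,  0.006 ]), array([ 0.4509, -0.3211,  0.024 ])]
[ 0.48650089 -0.29542536] -0.1839216624896311 [[ 0.52497957 -0.26901719]
 [ 0.44802221 -0.32183353]
 [ 0.46009272 -0.25694668]
 [ 0.51290906 -0.33390403]] [0.00261499 0.00314567 0.00508281 0.00324782]
```

View pics/w1c.png

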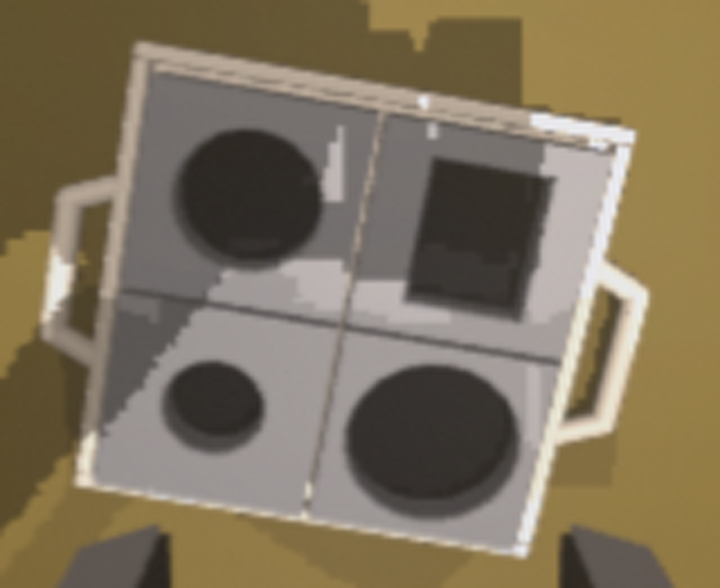

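Run:
```python
from grid import *
p=cam("wrist")
for z in (.02,.024,.027):
    c,a,G,e=fit([w(p,x,z) for x in [(290,157.6),(331,215),(282.5,206.7),(341.4,166.9)]]);print(z,c.round(4),a.round(3),G.round(4).tolist(),e.round(4))
t=cam("top")
for q,X in dict(d=(.466,-.094,.0),).items(): pass
# cell tops from the wrist view
for q,z in [("cell_d",.061),("cell_c",.05)]:
    for r in models.masks_of(p,q)[:2]: 
        print(q,r['confidence'],r['xy'])
for n,xy,z in [("d",(156,206),.061),("c",(141,125),.05)]: print(n,w(p,xy,z).round(4))
```

```text
0.02 [ 0.4874 -0.295 ] -0.181 [[0.5258, -0.2685], [0.449, -0.3216], [0.4609, -0.2566], [0.514, -0.3334]] [0.001  0.0008 0.001  0.0012]
0.024 [ 0.4884 -0.2951] -0.181 [[0.5267, -0.2685], [0.45, -0.3216], [0.4618, -0.2567], [0.5149, -0.3335]] [0.0005 0.0003 0.0004 0.0007]
0.027 [ 0.489  -0.2951] -0.181 [[0.5274, -0.2686], [0.4507, -0.3217], [0.4625, -0.2567], [0.5156, -0.3335]] [0.0002 0.0002 0.0001 0.0003]
cell_d 0.88 [147.5, 125.8]
cell_d 0.85 [164.2, 203.8]
cell_c 0.88 [147.5, 125.8]
cell_c 0.85 [164.2, 203.8]
d [ 0.4738 -0.1061  0.061 ]
c [ 0.5692 -0.0971  0.05  ]
```

Call:
step_arm:
  commands:
    - [[0,-20,0,0,0,0,60],[0,-40,0,0,0,0,60],[0,-40,0,0,0,0,60],[0,-40,0,0,0,0,60],[0,-40,0,0,0,0,60],[0,-40,0,0,0,0,60],[0,-40,0,0,0,0,60],[0,-30,0,0,0,0,60],[0,0,0,0,0,0,60],[0,0,0,0,0,0,60]]

```text
time: 4.53
tool_pos: [0.4876, -0.0084, 0.4047]
ee_rot: [3.141, -0.0, 0.0]
wrist_force: [-0.0, -0.5, -0.1]
width: 0.0601
finger_force: 0.0
```

Run:
```python
from grid import *
p=cam("wrist"); save(p,'w2.png'); o=robot.get_obs(); print(o['tool_pos'],o['ee_rot'])
for q in ["cell_d","cell_aa","cell_9v","alkaline_c","alkaline_9v"]:
    for r in models.tip_of(p,q)[:3]: print(q,round(r['confidence'],2),np.round(r['xy']),np.round(w(p,r['xy'],0.0),4))
```

```text
[ 0.48766945 -0.00889045  0.40471093] [ 3.14102879e+00 -3.84239106e-05 -6.86585194e-04]
cell_d 0.71 [380. 199.] [ 0.4653 -0.1031  0.    ]
cell_aa 0.54 [248.  34.] [0.6754 0.0726 0.    ]
cell_9v 0.76 [268. 131.] [0.5595 0.0529 0.    ]
alkaline_c 0.87 [240. 176.] [0.4979 0.0946 0.    ]
alkaline_c 0.72 [255. 222.] [0.4308 0.0776 0.    ]
alkaline_9v 0.75 [371.  39.] [ 0.6698 -0.0788  0.    ]
```

View pics/w2.png

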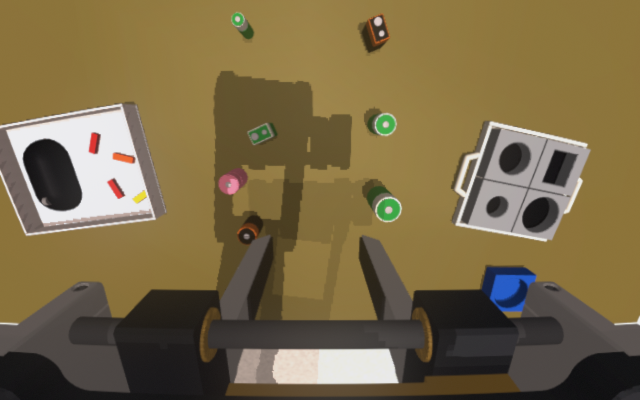

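Run:
```python
from grid import *
p=cam("wrist"); c=p['color'][:,:,::-1]
def z(x0,y0): return cv2.resize(c[y0:y0+50,x0:x0+60],None,fx=6.5,fy=6,interpolation=cv2.INTER_CUBIC)
cv2.imwrite('pics/w2c.png',np.vstack([np.hstack([z(358,185),z(355,100)]),np.hstack([z(215,0),z(235,110)])]))
for n,xy,h in [("d",(388.5,209),.061),("c",(385.5,124),.05),("aa",(238.5,19),.05),("9v",(261,134),.0455)]: print(n,w(p,xy,h).round(4))
```

```text
d [ 0.4698 -0.0998  0.061 ]
c [ 0.569  -0.0921  0.05  ]
aa [0.6772 0.0696 0.05  ]
9v [0.5577 0.0526 0.0455]
```

View pics/w2c.png

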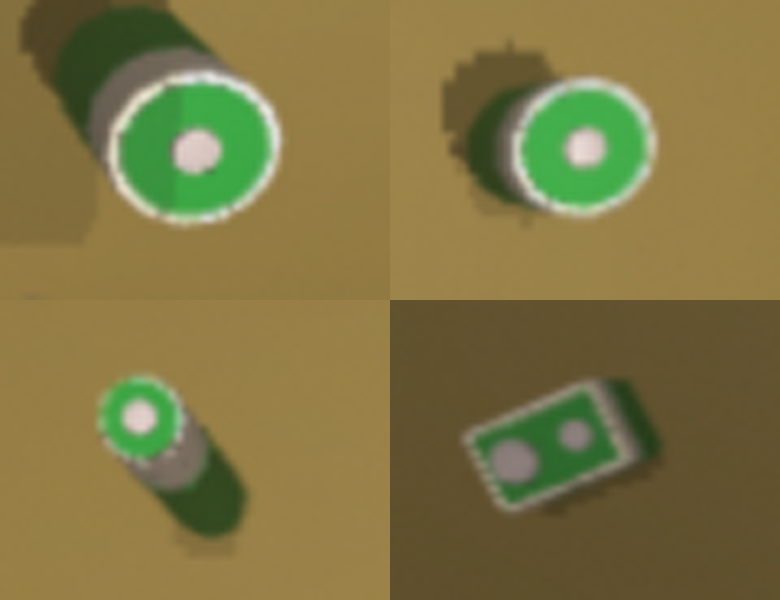

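Run:
```python
from grid import *
p=cam("wrist"); 
for n,xy,h in [("d",(387.5,209.5),.061),("c",(385,124.5),.05),("aa",(236.5,19.7),.05),("9v",(259.8,134.5),.0455)]: print(n,w(p,xy,h).round(4))
C=[w(p,(235+(a-390)/6.5,110+(b-300)/6),.0455)[:2] for a,b in [(467,437),(600,383),(630,458),(508,510)]]
for i,j in [(0,1),(3,2),(0,3),(1,2)]: d=C[j]-C[i]; print(np.linalg.norm(d),np.arctan2(d[1],d[0]))
```

```text
d [ 0.4692 -0.0985  0.061 ]
c [ 0.5684 -0.0914  0.05  ]
aa [0.6765 0.0719 0.05  ]
9v [0.5571 0.0541 0.0455]
0.02656608275765127 -1.1822858003571957
0.024852906465229786 -1.1595780763406263
0.01558327914259443 -2.7058461315436375
0.015033814716121517 -2.8185657753358457
```

Call:
step_arm:
  commands:
    - [[-6,30,0,0,0,0,60],[-6.5,30,0,0,0,0,60],[-6,29.5,0,0,0,0,60],[0,0,30,0,0,0,60],[0,0,40,0,0,0,60],[0,0,40,0,0,0,60],[0,0,30,0,0,0,60],[0,0,22,0,0,0,60],[0,0,14,0,0,0,60],[0,0,6,0,0,0,60],[0,0,0,0,0,0,60],[0,0,0,0,0,0,20],[0,0,0,0,0,0,20],[0,0,0,0,0,0,20],[0,0,0,0,0,0,20],[0,0,0,0,0,0,20]]

```text
time: 6.92
tool_pos: [0.4695, -0.098, 0.2232]
ee_rot: [3.142, -0.001, -0.0]
wrist_force: [0.7, 0.9, 2.7]
width: 0.0326
finger_force: 30.0
```

Call:
step_arm:
  commands:
    - [[0,0,-10,0,0,0,20],[0,0,-25,0,0,0,20],[0,0,-25,0,0,0,20],[-2,20,0,0,0,0,20],[-3,35,0,0,0,0,20],[-4,40,0,0,0,0,20],[-4,40,0,0,0,0,20],[-3,40,0,0,0,0,20],[-3,30,0,0,0,0,20],[0,18.7,0,0,0,0,20],[0,0,0,0,0,0,20],[0,0,0,0,0,0,20]]

```text
time: 8.43
tool_pos: [0.4505, -0.3209, 0.2825]
ee_rot: [-3.141, 0.0, 0.001]
wrist_force: [-0.2, -0.2, -1.7]
width: 0.0326
finger_force: 30.0
```

Run:
```python
from grid import *
p=cam("wrist"); save(p,'w3.png'); o=robot.get_obs(); print(o['tool_pos'],o['ee_rot'],o['wrist_force'],o['width'])
```

```text
[ 0.45050896 -0.32068508  0.28259858] [-3.14085602e+00  2.20871539e-04  1.01313545e-03] [-0.48478532  0.46692667 -0.9821475 ] 0.03256698196846032
```

View pics/w3.png

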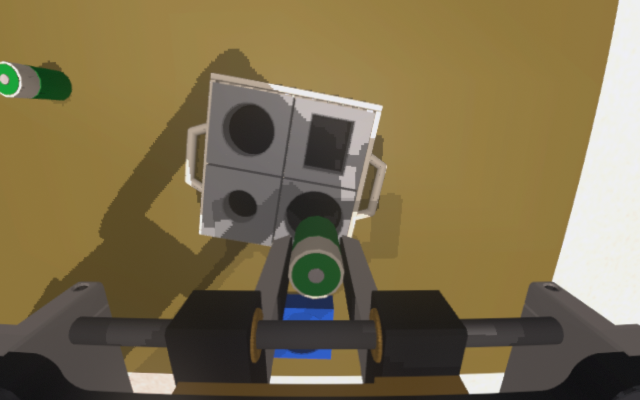

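Run:
```python
from grid import *
p=cam("wrist")
for xy in [(248.5,129),(329,143),(242,204)]: print(w(p,xy,.027).round(4))
```

```text
[ 0.5286 -0.2678  0.027 ]
[ 0.5173 -0.3335  0.027 ]
[ 0.4649 -0.258   0.027 ]
```

Call:
step_arm:
  commands:
    - [[0,0,12,0,0,0,20],[0,0,16,0,0,0,20],[0,0,10,0,0,0,20],[0,0,5,0,0,0,20],[0,0,2,0,0,0,20],[0,0,0,0,0,0,20],[0,0,0,0,0,0,20]]

```text
time: 9.4
tool_pos: [0.4505, -0.3219, 0.2383]
ee_rot: [3.141, -0.001, -0.0]
wrist_force: [-0.1, 0.3, -0.4]
width: 0.0322
finger_force: 30.0
```

Call:
step_arm:
  commands:
    - [[0,0,1.5,0,0,0,20],[0,0,1.5,0,0,0,20],[0,0,1,0,0,0,20],[0,0,1,0,0,0,20],[0,0,0.5,0,0,0,20],[0,0,0,0,0,0,20]]

```text
time: 10.15
tool_pos: [0.4503, -0.3217, 0.2332]
ee_rot: [3.141, -0.0, -0.0]
wrist_force: [-3.2, 1.8, 6.3]
width: 0.0325
finger_force: 30.0
```

Call:
step_arm:
  commands:
    - [[0,0,0.5,0,0,0,20],[0,0,0,0,0,0,20]]

```text
time: 10.4
tool_pos: [0.4503, -0.3217, 0.2332]
ee_rot: [3.141, -0.0, -0.0]
wrist_force: [-3.3, 2.6, 7.5]
width: 0.0323
finger_force: 30.0
```

Call:
step_arm:
  commands:
    - [[0,0,0,0,0,0,50],[0,0,0,0,0,0,50],[0,0,0,0,0,0,50],[0,0,-15,0,0,0,50],[0,0,-25,0,0,0,50],[0,0,-20,0,0,0,50],[18,-30,0,0,0,0,50],[20,-40,0,0,0,0,50],[20,-40,0,0,0,0,50],[20,-40,0,0,0,0,50],[20,-40,0,0,0,0,50],[20,-40.3,0,0,0,0,50],[0,0,0,0,0,0,50],[0,0,0,0,0,0,50]]

```text
time: 12.15
tool_pos: [0.5683, -0.0918, 0.2923]
ee_rot: [3.141, -0.001, 0.0]
wrist_force: [0.4, -0.2, -0.5]
width: 0.0499
finger_force: 0.0
```

Call:
step_arm:
  commands:
    - [[0,0,20,0,0,0,50],[0,0,25,0,0,0,50],[0,0,16,0,0,0,50],[0,0,8,0,0,0,50],[0,0,2.5,0,0,0,50],[0,0,0,0,0,0,50],[0,0,0,0,0,0,14],[0,0,0,0,0,0,14],[0,0,0,0,0,0,14],[0,0,0,0,0,0,14],[0,0,0,0,0,0,14]]

```text
time: 13.52
tool_pos: [0.5685, -0.0914, 0.2206]
ee_rot: [-3.142, -0.001, -0.0]
wrist_force: [1.2, 0.3, 1.8]
width: 0.0255
finger_force: 30.0
```

Call:
step_arm:
  commands:
    - [[0,0,-10,0,0,0,14],[0,0,-25,0,0,0,14],[0,0,-25,0,0,0,14],[0,0,-5,0,0,0,14],[-5,20,0,0,0,0,14],[-8,35,0,0,0,0,14],[-9,40,0,0,0,0,14],[-9,40,0,0,0,0,14],[-6,28,0,0,0,0,14],[-3.5,13.6,0,0,0,0,14],[0,0,0,0,0,0,14],[0,0,12,0,0,0,14],[0,0,18,0,0,0,14],[0,0,12,0,0,0,14],[0,0,5,0,0,0,14],[0,0,2,0,0,0,14],[0,0,0,0,0,0,14],[0,0,0,0,0,0,14]]

```text
time: 15.78
tool_pos: [0.528, -0.2682, 0.2369]
ee_rot: [3.141, -0.001, -0.0]
wrist_force: [0.1, 0.7, -1.2]
width: 0.0253
finger_force: 30.0
```

Call:
step_arm:
  commands:
    - [[0,0,1.5,0,0,0,14],[0,0,1.5,0,0,0,14],[0,0,1,0,0,0,14],[0,0,1,0,0,0,14],[0,0,0.5,0,0,0,14],[0,0,0,0,0,0,14],[0,0,0,0,0,0,14]]

```text
time: 16.65
tool_pos: [0.5278, -0.2681, 0.2307]
ee_rot: [3.141, -0.0, -0.0]
wrist_force: [-0.1, 0.1, 0.0]
width: 0.0255
finger_force: 30.0
```

Call:
step_arm:
  commands:
    - [[0,0,0.7,0,0,0,14],[0,0,0.5,0,0,0,14],[0,0,0,0,0,0,14],[0,0,0,0,0,0,14]]

```text
time: 17.15
tool_pos: [0.5278, -0.268, 0.2306]
ee_rot: [3.141, -0.001, -0.0]
wrist_force: [-2.8, 0.7, 5.4]
width: 0.0256
finger_force: 30.0
```

Call:
step_arm:
  commands:
    - [[0,0,0,0,0,0,38],[0,0,0,0,0,0,38],[0,0,0,0,0,0,38],[0,0,-15,0,0,0,38],[0,0,-25,0,0,0,38],[0,0,-20,0,0,0,38],[12,-25,0,0,0,0,38],[17,-40,0,0,0,0,38],[17,-40,0,0,0,0,38],[17,-40,0,0,0,0,38],[17,-40,0,0,0,0,38],[17,-40,0,0,0,0,38],[17,-40,0,0,0,0,38],[17,-40,0,0,0,0,38],[17.7,-35,0,0,0,0,38],[0,0,0,0,0,0,38],[0,0,0,0,0,0,38]]

```text
time: 19.27
tool_pos: [0.6765, 0.0716, 0.2901]
ee_rot: [3.141, -0.0, -0.0]
wrist_force: [0.1, -0.4, 0.1]
width: 0.0377
finger_force: 0.0
```

Run:
```python
from grid import *
p=cam("wrist"); save(p,'w4.png'); o=robot.get_obs(); print(o['tool_pos'],o['ee_rot'],o['joint_positions'])
p=cam("scene"); save(p,'s4.png');
```

```text
[0.67641935 0.07104703 0.28998387] [ 3.14097073e+00 -3.20293325e-04 -1.07738608e-03] [ 2.14763452e-02  4.18724232e-01  1.19365751e+00 -6.29539795e-04
  1.52890473e+00  1.59337643e+00]
```

View pics/w4.png

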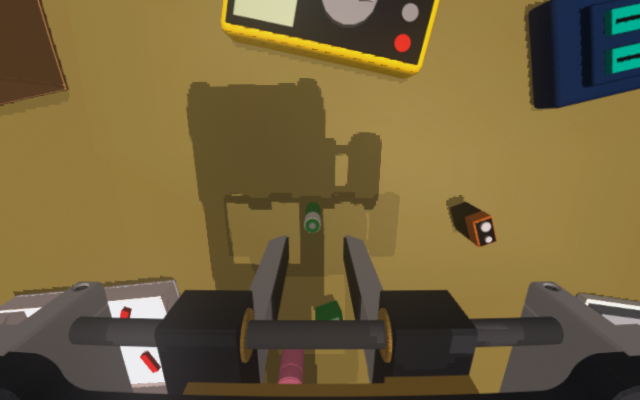

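View pics/s4.png

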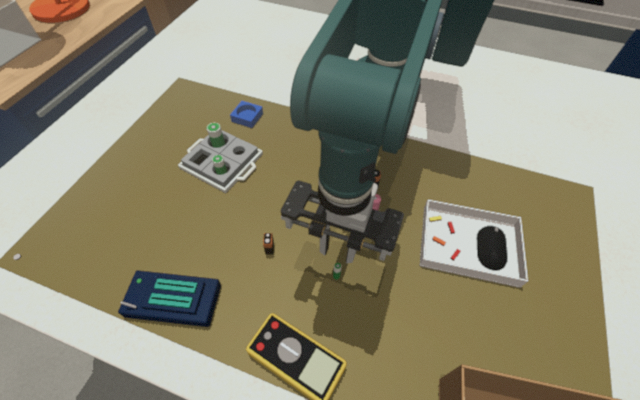

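Run:
```python
from grid import *
p=cam("wrist"); o=robot.get_obs()
print(w(p,(313,226),.05),px(p,[o['tool_pos'][0],o['tool_pos'][1],.05]),o['tool_pos'])
```

```text
[0.67637572 0.07081395 0.05      ] [313.16857047 226.04854444] [0.67633196 0.0706731  0.28989906]
```

Call:
step_arm:
  commands:
    - [[0,0,20,0,0,0,38],[0,0,25,0,0,0,38],[0,0,15,0,0,0,38],[0,0,7,0,0,0,38],[0,0,2.5,0,0,0,38],[0,0,0,0,0,0,38],[0,0,0,0,0,0,6],[0,0,0,0,0,0,6],[0,0,0,0,0,0,6],[0,0,0,0,0,0,6],[0,0,0,0,0,0,6]]

```text
time: 20.8
tool_pos: [0.6767, 0.072, 0.2205]
ee_rot: [3.142, -0.001, -0.0]
wrist_force: [-0.1, 0.7, 2.2]
width: 0.0143
finger_force: 30.0
```

Call:
step_arm:
  commands:
    - [[0,0,-10,0,0,0,6],[0,0,-30,0,0,0,6],[0,0,-35,0,0,0,6],[0,0,-20,0,0,0,6],[-13,20,0,0,0,0,6],[-24,37,0,0,0,0,6],[-24,37,0,0,0,0,6],[-24,37,0,0,0,0,6],[-24,37,0,0,0,0,6],[-24,37,0,0,0,0,6],[-24,37,0,0,0,0,6],[-24,37,0,0,0,0,6],[-20,31,0,0,0,0,6],[-12,19,0,0,0,0,6],[0,0,0,0,0,0,6],[0,0,0,0,0,0,6]]

```text
time: 22.8
tool_pos: [0.4638, -0.2565, 0.3149]
ee_rot: [-3.141, -0.0, 0.0]
wrist_force: [-0.6, -0.4, 0.1]
width: 0.014
finger_force: 30.0
```

Run:
```python
from grid import *
p=cam("wrist"); save(p,'w5.png'); o=robot.get_obs(); print(o['tool_pos'],o['ee_rot'])
```

```text
[ 0.46394547 -0.2562758   0.31490742] [-3.14110042e+00 -8.76983943e-05  7.62368860e-04]
```

View pics/w5.png

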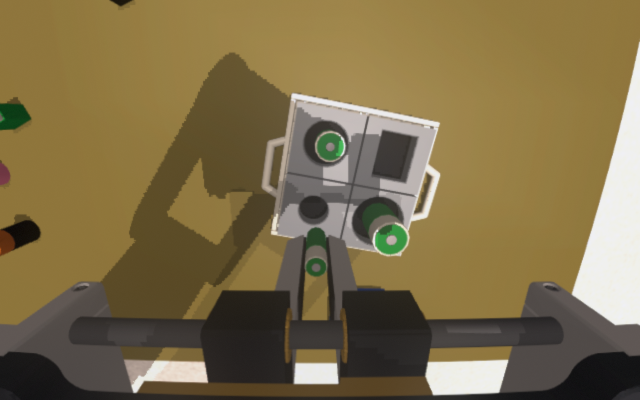

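Call:
step_arm:
  commands:
    - [[0,0,15,0,0,0,6],[0,0,22,0,0,0,6],[0,0,18,0,0,0,6],[0,0,12,0,0,0,6],[0,0,7,0,0,0,6],[0,0,4,0,0,0,6],[0,0,2,0,0,0,6],[0,0,1,0,0,0,6],[0,0,1,0,0,0,6],[0,0,0.7,0,0,0,6],[0,0,0,0,0,0,6],[0,0,0,0,0,0,6]]

```text
time: 24.35
tool_pos: [0.4635, -0.2571, 0.2323]
ee_rot: [3.141, -0.0, -0.0]
wrist_force: [0.6, -0.1, -0.3]
width: 0.0138
finger_force: 30.0
```

Call:
step_arm:
  commands:
    - [[0,0,0.7,0,0,0,6],[0,0,0.6,0,0,0,6],[0,0,0.6,0,0,0,6],[0,0,0.5,0,0,0,6],[0,0,0,0,0,0,6],[0,0,0,0,0,0,6]]

```text
time: 25.1
tool_pos: [0.4636, -0.257, 0.2304]
ee_rot: [3.141, -0.0, -0.0]
wrist_force: [-1.7, 1.1, 4.8]
width: 0.0138
finger_force: 30.0
```

Call:
step_arm:
  commands:
    - [[0,0,0,0,0,0,30],[0,0,0,0,0,0,30],[0,0,0,0,0,0,30],[0,0,-15,0,0,0,30],[0,0,-30,0,0,0,30],[0,0,-30,0,0,0,30],[6,-20,0,0,0,0,42],[11,-37,0,0,0,0,42],[11,-37,0,0,0,0,42],[11,-37,0,0,0,0,42],[11,-37,0,0,0,0,42],[11,-37,0,0,0,0,42],[11,-37,0,0,0,0,42],[11,-37,0,0,0,0,42],[10.5,-32,0,0,0,0,42],[0,0,0,0,0,0,42]]

```text
time: 27.1
tool_pos: [0.5575, 0.0557, 0.3059]
ee_rot: [-3.141, -0.001, 0.003]
wrist_force: [0.1, -0.1, 0.2]
width: 0.042
finger_force: 0.0
```

Call:
step_arm:
  commands:
    - [[0,0,0,0,0,-0.1,42],[0,0,0,0,0,-0.17,42],[0,0,0,0,0,-0.17,42],[0,0,0,0,0,-0.17,42],[0,0,0,0,0,-0.17,42],[0,0,0,0,0,-0.17,42],[0,0,0,0,0,-0.17,42],[0,0,0,0,0,-0.17,42],[0,0,0,0,0,-0.17,42],[0,0,0,0,0,-0.17,42],[0,0,0,0,0,-0.17,42],[0,0,0,0,0,-0.17,42],[0,0,0,0,0,0,42],[0,0,0,0,0,0,42]]

```text
time: 28.85
tool_pos: [0.557, 0.0533, 0.3053]
ee_rot: [3.141, 0.001, 1.967]
wrist_force: [-0.4, -0.1, -0.4]
width: 0.042
finger_force: 0.0
```

Run:
```python
from grid import *
p=cam("wrist"); o=robot.get_obs(); print(o['tool_pos'],o['ee_rot'])
x,y=px(p,[*o['tool_pos'][:2],.0455]);print(x,y)
x0,y0=int(x)-60,int(y)-50
cv2.imwrite('pics/w6.png',cv2.resize(p['color'][y0:y0+100,x0:x0+120,::-1],None,fx=6,fy=6,interpolation=cv2.INTER_CUBIC)); print(x0,y0)
```

```text
[0.55703278 0.05347675 0.30516442] [3.14136730e+00 3.96469189e-04 1.96734313e+00]
316.76303667796736 215.77847701551718
256 165
```

View pics/w6.png

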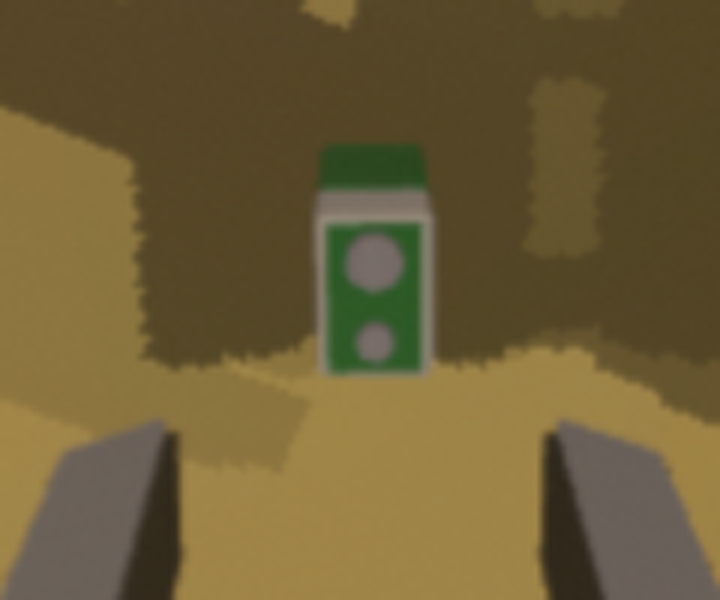

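Call:
step_arm:
  commands:
    - [[1,0,18,0,0,0,42],[0,0,28,0,0,0,42],[0,0,20,0,0,0,42],[0,0,12,0,0,0,42],[0,0,5,0,0,0,42],[0,0,2,0,0,0,42],[0,0,0,0,0,0,42],[0,0,0,0,0,0,8],[0,0,0,0,0,0,8],[0,0,0,0,0,0,8],[0,0,0,0,0,0,8],[0,0,0,0,0,0,8]]

```text
time: 30.4
tool_pos: [0.5568, 0.0549, 0.2202]
ee_rot: [3.141, 0.0, 1.97]
wrist_force: [0.8, -0.3, 1.7]
width: 0.0172
finger_force: 30.0
```

Call:
step_arm:
  commands:
    - [[0,0,-10,0,0,0,8],[0,0,-30,0,0,0,8],[0,0,-35,0,0,0,8],[0,0,-20,0,0,0,8],[0,0,0,0,0,-0.14,8],[0,0,0,0,0,-0.17,8],[0,0,0,0,0,-0.17,8],[0,0,0,0,0,-0.17,8],[0,0,0,0,0,-0.17,8],[0,0,0,0,0,-0.17,8],[0,0,0,0,0,0,8],[0,0,0,0,0,0,8]]

```text
time: 31.9
tool_pos: [0.5566, 0.0549, 0.315]
ee_rot: [-3.142, 0.0, 2.957]
wrist_force: [0.2, -0.2, -0.6]
width: 0.0172
finger_force: 30.0
```

Call:
step_arm:
  commands:
    - [[-2,-20,0,0,0,0,8],[-3,-37,0,0,0,0,8],[-3,-40,0,0,0,0,8],[-3,-40,0,0,0,0,8],[-3,-40,0,0,0,0,8],[-3,-40,0,0,0,0,8],[-3,-40,0,0,0,0,8],[-3,-40,0,0,0,0,8],[-3,-40,0,0,0,0,8],[-3,-32,0,0,0,0,8],[-1.4,-20.3,0,0,0,0,8],[0,0,0,0,0,0,8],[0,0,0,0,0,0,8]]

```text
time: 33.52
tool_pos: [0.5162, -0.3328, 0.3149]
ee_rot: [3.141, -0.0, 2.96]
wrist_force: [0.1, -0.4, -0.7]
width: 0.0168
finger_force: 30.0
```

Run:
```python
from grid import *
p=cam("wrist"); o=robot.get_obs(); print(o['tool_pos'],o['ee_rot']); save(p,'w7.png')
```

```text
[ 0.51636618 -0.33253071  0.31493429] [ 3.14105032e+00 -1.13596882e-04  2.96081137e+00]
```

View pics/w7.png

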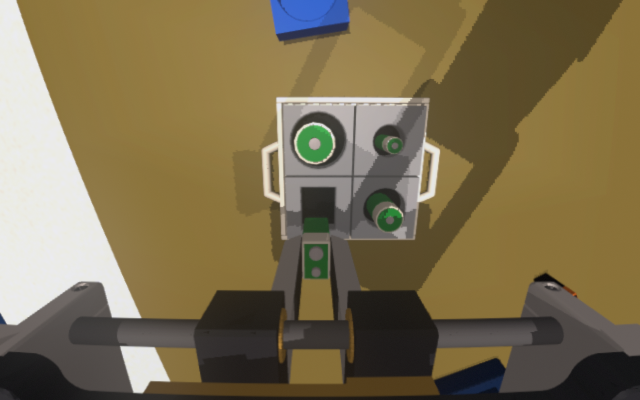

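Call:
step_arm:
  commands:
    - [[0,0,15,0,0,0,8],[0,0,22,0,0,0,8],[0,0,18,0,0,0,8],[0,0,12,0,0,0,8],[0,0,7,0,0,0,8],[0,0,4,0,0,0,8],[0,0,2,0,0,0,8],[0,0,1,0,0,0,8],[0,0,1,0,0,0,8],[0,0,0.7,0,0,0,8],[0,0,0.7,0,0,0,8],[0,0,0.6,0,0,0,8],[0,0,0,0,0,0,8],[0,0,0,0,0,0,8]]

```text
time: 35.33
tool_pos: [0.5162, -0.3335, 0.2309]
ee_rot: [-3.141, 0.0, 2.96]
wrist_force: [-0.5, 0.1, -0.7]
width: 0.0174
finger_force: 30.0
```

Call:
step_arm:
  commands:
    - [[0,0,0.6,0,0,0,8],[0,0,0.6,0,0,0,8],[0,0,0.5,0,0,0,8],[0,0,0,0,0,0,8],[0,0,0,0,0,0,8]]

```text
time: 35.95
tool_pos: [0.5162, -0.3335, 0.2302]
ee_rot: [-3.141, 0.001, 2.96]
wrist_force: [-1.3, 0.8, 5.2]
width: 0.017
finger_force: 30.0
```

Contact felt; release, rise and check.

Call:
step_arm:
  commands:
    - [[0,0,0,0,0,0,32],[0,0,0,0,0,0,32],[0,0,0,0,0,0,32],[0,0,0,0,0,0,32],[0,0,-12,0,0,0,32],[0,0,-25,0,0,0,32],[0,0,-35,0,0,0,32],[0,0,-35,0,0,0,32],[0,0,-35,0,0,0,32],[-35,0,-10,0,0,0,32],[-35,0,0,0,0,0,32],[0,0,0,0,0,0,32],[0,0,0,0,0,0,32]]

```text
time: 37.58
tool_pos: [0.5847, -0.3461, 0.3814]
ee_rot: [-3.141, -0.001, 2.96]
wrist_force: [-0.3, -0.6, -0.6]
width: 0.032
finger_force: 0.0
```

Run:
```python
from grid import *
p=cam("wrist"); o=robot.get_obs(); print(o['tool_pos'],o['wrist_force'])
s=cam("scene")
a=p['color'][20:320,160:480]; b=cv2.resize(s['color'][90:290,170:400],(345,300),interpolation=cv2.INTER_CUBIC)
cv2.imwrite('pics/f.png',np.hstack([a,b])[:,:,::-1])
```

```text
[ 0.58443601 -0.34607719  0.38160193] [-0.37806626  0.29335996 -0.02564886]
```

View pics/f.png

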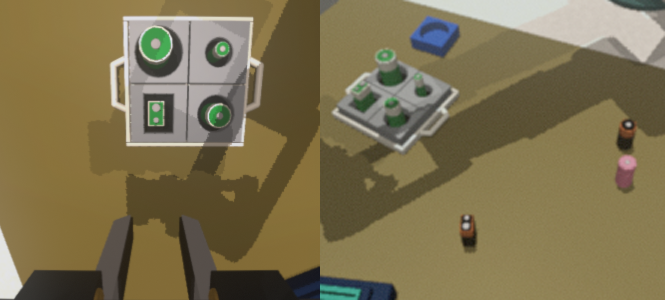

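All four cells stand upright in their wells, the look-alikes are untouched, and the arm is clear.

```bash
python3 -c "
from bench import robot; print(robot.close_job())"
```

```text
the job is handed in; nothing more can be done
None
```

The job is handed in at about 38 s: all four rechargeable cells stand upright in their matching wells, each lowered until contact was felt, and the two alkaline look-alikes stand where they were.

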